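Third hand for a drawer front

TASK

Clear the two wooden offcuts lying in front of the small drawer box into the steel bowl. Then take the loose drawer front and press it, knob outward, upright on the table, square and centred, flat against the open-topped drawer box's front, with a steady push of about 9 newtons (the sprung sled under the box goes about halfway in; never push it to its stop), so that I can screw it on. Do not knock the front over or disturb the things standing around, and finish still holding the front pressed there: do not let go.

Things in the scene. Friction and masses are not known exactly. Their poses are not given: they have to be found in the camera images.
- drawer_front: Loose light-wood drawer front, 18 mm thick (x), 150 wide (y), 90 tall (z), 0.2 kg, standing upright left or right of the work. Origin: centre of the underside. Knob (22 mm across, 24 mm long, 34 mm up) on its -x face, toward the robot; the plain +x face goes on the box. Grip from above across the 18 mm: its top 45 mm stand higher than the box and knob.
- front_back_face (a point): Point on the plain +x face of the drawer front (9 mm from the panel's middle plane), centred across its width, 27.5 mm above its underside; axes as the drawer front.
- drawer_box: Open light-wood drawer box, 110 mm deep (x), 130 wide (y), 10 mm walls, top 45 mm and underside 10 mm above the table, on a sprung sled in a fixed cradle. Origin: at table height below the middle of its outer front face, which is the plane x = 0 facing the robot. +x, into the box, is the pressing direction; it moves with the sled. The cradle begins 40 mm behind that face.
- sled (a joint): How far the sled with the drawer box is pushed back along the box's +x, in m: 0 at rest, 0.030 at its hard stop. Springs push it back with 600 N per m (9 N at 0.015).
- offcut_a: Small chunky light-wood offcut, 30 (its x) x 26 (its y) x 26 mm (z) high, with a step at the +x end (there 16 mm high). Origin: centre of the underside. Lies loose on the table in front of the drawer box; grip across its 26 mm width (y).
- offcut_b: The other offcut, 40 (its x) x 28 (its y) x 26 mm high, with a step at the +x end (there 16 mm high). Origin: centre of the underside. Lies loose on the table in front of the drawer box; grip across its 28 mm width (y).
- scrap_bowl: Round open steel mixing bowl, 159 mm across its rim, 70 mm high, inside about 140 mm across near the rim and 60 mm at the floor (2 mm above the table), 0.4 kg, standing on the table on the other side of the work from the drawer front; the bin for the offcuts. Origin: centre of the underside.
- screwdriver: Screwdriver lying on the table beside the cradle; bystander, leave alone. Origin at its underside.
- tape_roll: Roll of tape, 104 mm across, 25 mm high, lying flat; bystander, leave alone. Origin: centre of the underside.
- mug: White mug, 83x110x86 mm; bystander, leave alone. Origin: centre of the underside.
- spice_jar: Spice jar with a red cap, 45 mm across, 106 mm tall; bystander, leave alone. Origin: centre of the underside.

How it is judged:
On the way, in this order (a step that is already met when the one before it is completed fails the run):
1. both offcuts lie in the steel bowl, let go (horizontal distance between each of offcut_a, offcut_b and scrap_bowl below 0.065 m and z of each of offcut_a, offcut_b in the frame of scrap_bowl below 0.05 m and height (world z) of each of offcut_a, offcut_b above -0.01 m and contact force between each of offcut_a, offcut_b and the fingers below 0.1 N), for 0.2 s.
2. the drawer front is pressed steadily against the drawer box, square, centred and upright (contact force between drawer_front and drawer_box between 5 and 13 N and value of joint sled between 0.008 and 0.022 m and y of front_back_face in the frame of drawer_box between -0.01 and 0.01 m and x of front_back_face in the frame of drawer_box between -0.006 and 0.006 m and x of drawer_front in the frame of drawer_box below 0 m and angle between the x axis of drawer_front and the x axis of drawer_box, either way round below 0.08 rad and angle between drawer_front's own z axis and vertical below 0.08 rad and height (world z) of drawer_front below 0.008 m and contact force between drawer_front and the fingers above 2 N and contact force between the fingers and drawer_box below 0.5 N and linear speed of drawer_front below 0.02 m/s), for 1 s.
At the end, for the whole second after the job is handed in: Both offcuts in the bowl; the gripper still presses the front, knob outward, upright and square (0.08 rad), at most 8 mm off the table, centred (10 mm) and flat on the box with 5 to 13 N, sled 8 to 22 mm in, fingers not on the box, nothing moving, through the last second (all of step 1 and all of step 2); the arm keeps its last pose, push and grip.
It fails at once if the sled is driven to its hard stop (pressed too hard) (value of joint sled above 0.028 m).
It fails at once if the drawer front is knocked over (angle between drawer_front's own z axis and vertical above 0.6 rad).
It fails at once if a bystander is disturbed (distance of any of screwdriver, tape_roll, mug, spice_jar from where it was at the start of the episode above 0.03 m).
It also fails if it takes over 72 s, if anything falls off the work surface, if the arm or the gripper's body presses on something with over 40 N, if the wrist force passes 120 N, or if a joint passes its speed limit or range.

ROBOT

A 6-joint arm with a two-finger parallel gripper is mounted at the origin on a cart in front of the work surface, level with it; the furniture and walls round the work are solid. World frame = base frame: x ahead of the robot, y to its left, z up, the work surface at z = 0. Lengths are in m, angles in rad, forces in N, time in s.
With the tool pointing down it reaches from about 0.275 to 0.75 m from the base axis. Payload 10.2 kg.
Tool frame: the origin (TCP) lies midway between the tips of the shut fingers; the grasp point (between the pads) lies 19 mm behind it; z points along the fingers, y is the line along which they close (so a half turn about z gives the same grasp; the last joint's range is limited). The gripper opens to 88 mm and grips with 3 to 60 N. Pads are 18 mm wide; open, the fingers measure 123 mm over their backs; the gripper's body (75 mm by 187 mm) begins 45 mm behind the grasp point.
Start: joints at [1.015, 0.313, 1.498, -0, 1.331, -0.223], TCP at [0.172, 0.496, 0.239] pointing down, gripper open.
Joint ranges: [-2.94, 2.94], [-0.97, 2.17], [0.19, 2.56], [-1.23, 4.37], [0.02, 3.11], [-2.88, 2.88]. Speed limits (rad/s): [2.39, 2.39, 3.01, 3.14, 3.14, 3.14].

INTERFACE

Orientations are given as a unit quaternion [w, x, y, z].
In Python, from rig import ctrl gives the robot as it stands.
- The arm moves only by the shell command python3 -m handwheel 'ROWS' [FORCE]. ROWS is JSON, a list of rows, each a list of 3 entries, a list of its own where there are three numbers: the turn, a rotation vector about the tool's x, y, z in rad, then the shift along the tool's x, y, z in cm, then the opening, from -1 (shut) to 1 (fully open). A call has 1 to 20 rows; each row is the pose to reach, as a shift and turn from the pose commanded when the call began, along the tool's axes at that moment; what a row does not reach only later rows make up. A row lasts 1/12 s, in which the tool goes at most 41.7 mm and 7.16 degrees, less where a joint would pass 70% of its speed; a pose out of reach is approached as far as the arm can. A call with a gripper value outside its range is refused whole. The fingers move at their own pace and stop on an object; FORCE is the grip in N (left out, the last holds). Time passes only in rows, so rows that repeat a pose let the fingers close. It gives the time, the measured TCP pose, the force, the opening and the grip force at its end, in the units of the state.
- ctrl.get_state(): the state, without advancing time (a new reading comes with each control period).
- ctrl.capture(name): name is "side" or "top" or "wrist"; returns the picture (420x560x3 uint8, red, green, blue); there is no depth.
- ctrl.get_calibration(name): a dict with "K" (3x3 intrinsics, pixels), "distortion" ([k1, k2, p1, p2, k3] as OpenCV has them; the pictures are not rectified), "cam_to_world" (4x4, takes a point from camera to world coordinates). Camera axes: x right, y up, looking along -z (the intrinsics and any distortion apply to the point x, -y, -z); pixel columns grow to the right and rows downward; lengths in m; the calibration is good to about 2 mm. A picture is of the moment at which its call begins: read the wrist's pose just before it. get_calibration takes no time and is no camera call; for the wrist camera it gives the pose at the moment of the call.
- ctrl.finish_job(): hands the job in; it is judged then, once.
Trained networks look in the newest picture that a camera, given by its name, has taken for a name from the list of things; names that differ only in an ending like _2 or _b are one class to them, and where a whole thing is asked for, a point or a joint stands for the part that bears it (a point fixed in the world has none). Each returns a list of dicts, best first, with "p" (0 to 1); they miss things now and then, are a little off and sometimes report something else, mostly with a low value. They report only what shows in the picture. A call takes as long as a camera call.
- ctrl.cut_out(camera, thing): "mask" (420x560 bool, what is visible of it) and "position" ([column, row] in pixels, amid what is visible of it).
- ctrl.spot_point(camera, thing): "position" ([column, row] in pixels: a listed point, or the origin of a listed thing).
The state is a dict: "t": time; "q": joint angles; "joint_velocities": joint speeds; "effort": joint torques, N m; "tool_pos": TCP position; "orientation": TCP orientation; "force": force on the tool from outside, world axes, zero at the start; "moment": the same for the moment, N m; "opening": finger opening in m; "grip_force": force on a finger pad.
Only numpy, scipy, OpenCV 4.12 (cv2) and the standard library are available. Lean on these libraries where they do the work, as an engineer would, in place of code of your own. Each camera call takes 0.05 s, during which the arm holds its last target. There are 200 camera calls.

## Working session

There is one attempt and no reset: what is moved stays moved. The work goes in short steps, Python scripts to look and compute and a shell command to move; the robot and the scene stay as the last step left them, time stands still between calls to the robot, and variables do not carry over. Pictures are saved under pics/ and viewed, at most 10 in all, crops included, and the job is handed in when it is done.

```bash
mkdir -p pics; cat > h.py <<'E'
import numpy as np, cv2
from rig import ctrl
from scipy.spatial.transform import Rotation as R
def ray(cal,px):
    K=np.array(cal["K"]);d=np.array(cal["distortion"]);T=np.array(cal["cam_to_world"])
    u=cv2.undistortPoints(np.array([[px]],float),K,d)[0,0]
    v=T[:3,:3]@np.array([u[0],-u[1],-1]);return T[:3,3],v/np.linalg.norm(v)
def onz(cal,px,z):
    o,v=ray(cal,px);return o+v*(z-o[2])/v[2]
def tri(c1,p1,c2,p2):
    a,u=ray(c1,p1);b,v=ray(c2,p2)
    s=np.linalg.lstsq(np.c_[u,-v],b-a,rcond=None)[0]
    P,Q=a+s[0]*u,b+s[1]*v;return (P+Q)/2,np.linalg.norm(P-Q)
def proj(cal,P):
    K=np.array(cal["K"]);d=np.array(cal["distortion"]);T=np.array(cal["cam_to_world"])
    c=(np.atleast_2d(P)-T[:3,3])@T[:3,:3]*[1,-1,-1]
    return cv2.projectPoints(c,np.zeros(3),np.zeros(3),K,d)[0][:,0]
def save(im,n): cv2.imwrite("pics/"+n,im[:,:,::-1])
def tool(): 
    s=ctrl.get_state();w,x,y,z=s["orientation"];return np.array(s["tool_pos"]),R.from_quat([x,y,z,w]),s
E
python3 - <<'E'
from h import *
np.set_printoptions(precision=4,suppress=True)
ims={}
for n in("top","side"):
    im=ctrl.capture(n);save(im,n+"0.png")
    c=ctrl.get_calibration(n);print(n,np.array(c["cam_to_world"])[:3,3])
    for th in["drawer_front","front_back_face","drawer_box","offcut_a","scrap_bowl","screwdriver","tape_roll","mug","spice_jar"]:
        r=ctrl.spot_point(n,th)
        print(th,[(np.round(x["position"],1),round(x["p"],2),onz(c,x["position"],.0275 if th=="front_back_face" else 0)[:2]) for x in r[:3]])
p,r,s=tool();print(p,r.as_matrix(),s["t"],s["opening"])
E
```

```text
top [0.5142 0.0034 1.1254]
drawer_front [(array([194.1, 174.8]), 0.66, array([0.7201, 0.2348])), (array([180.8, 282.2]), 0.62, array([0.4196, 0.2673]))]
front_back_face [(array([178.6, 273.9]), 0.89, array([0.4442, 0.2671])), (array([267.8, 236.4]), 0.59, array([0.5463, 0.0258]))]
drawer_box [(array([277.5, 216.9]), 0.59, array([ 0.6014, -0.0004]))]
offcut_a [(array([303.8, 231.1]), 0.63, array([ 0.5619, -0.0735])), (array([265. , 235.3]), 0.63, array([0.5501, 0.0342]))]
scrap_bowl [(array([386.3, 256.3]), 0.86, array([ 0.4916, -0.3037]))]
screwdriver []
tape_roll [(array([192.4, 173.5]), 0.77, array([0.7239, 0.2397]))]
mug [(array([421. , 192.9]), 0.88, array([ 0.6701, -0.4073]))]
spice_jar [(array([143.4, 189.1]), 0.68, array([0.6798, 0.379 ]))]
side [ 0.02   -0.9702  0.9863]
drawer_front [(array([386.2, 298.3]), 0.2, array([ 0.6727, -0.4173]))]
front_back_face [(array([187.1, 180.2]), 0.73, array([0.4395, 0.2728]))]
drawer_box [(array([276.3, 215.8]), 0.71, array([0.6048, 0.001 ]))]
offcut_a [(array([251.9, 215.2]), 0.66, array([0.5442, 0.0427])), (array([275.8, 233. ]), 0.41, array([ 0.5638, -0.0628]))]
scrap_bowl [(array([301. , 304.2]), 0.56, array([ 0.4807, -0.3181])), (array([390.2, 296. ]), 0.17, array([ 0.6862, -0.4171]))]
screwdriver [(array([363.6, 244. ]), 0.79, array([ 0.7494, -0.2345]))]
tape_roll [(array([268.5, 164.6]), 0.84, array([0.7221, 0.2421]))]
mug [(array([388.1, 296.5]), 0.97, array([ 0.6807, -0.4155]))]
spice_jar [(array([238.7, 151.5]), 0.86, array([0.6742, 0.3669]))]
[0.1716 0.4962 0.2387] [[-0.9451  0.3267  0.    ]
 [ 0.3267  0.9451  0.    ]
 [-0.      0.     -1.    ]] 1.0 0.08810911352266927
```

```bash
python3 - <<'E'
import cv2
t=cv2.imread("pics/top0.png")
cv2.imwrite("pics/top0c.png",cv2.resize(t[150:350,120:460],None,fx=2.35,fy=2.35,interpolation=cv2.INTER_CUBIC))
t=cv2.imread("pics/side0.png")
cv2.imwrite("pics/side0c.png",cv2.resize(t[130:330,130:430],None,fx=2.6,fy=2.6,interpolation=cv2.INTER_CUBIC))
E
```

```text
(no output)
```

View pics/top0c.png

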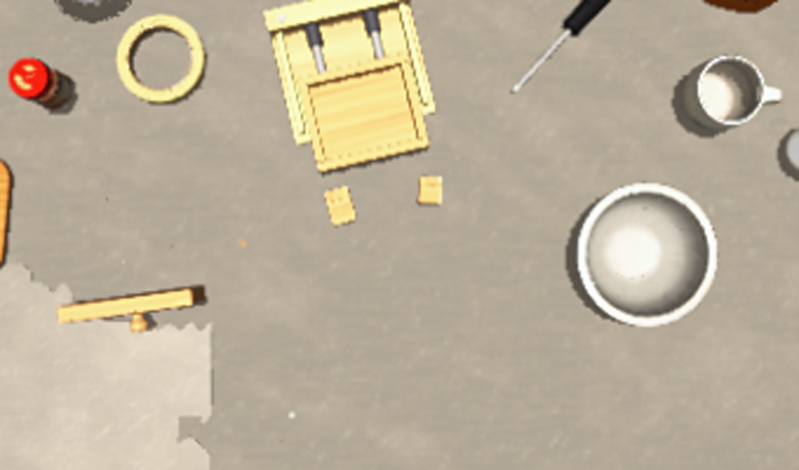

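View pics/side0c.png

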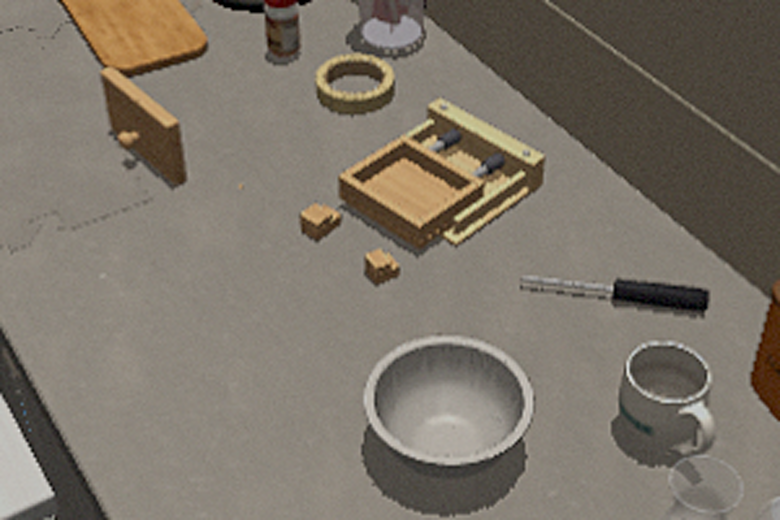

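The top picture shows the two offcuts at about (264,237) and (303,231) in full-frame pixels, in front of the box. The front is at (175,280) with its knob toward the robot, and the bowl is at (395,258). The box is turned about +0.2 rad. Next I take a wrist view from above the offcuts.

```bash
python3 -m handwheel '[[[0,0,-0.54],[-44.6,-37.1,-6],1],[[0,0,-0.54],[-44.6,-37.1,-6],1],[[0,0,-0.54],[-44.6,-37.1,-6],1],[[0,0,-0.54],[-44.6,-37.1,-6],1],[[0,0,-0.54],[-44.6,-37.1,-6],1],[[0,0,-0.54],[-44.6,-37.1,-6],1],[[0,0,-0.54],[-44.6,-37.1,-6],1],[[0,0,-0.54],[-44.6,-37.1,-6],1],[[0,0,-0.54],[-44.6,-37.1,-6],1],[[0,0,-0.54],[-44.6,-37.1,-6],1],[[0,0,-0.54],[-44.6,-37.1,-6],1],[[0,0,-0.54],[-44.6,-37.1,-6],1],[[0,0,-0.54],[-44.6,-37.1,-6],1],[[0,0,-0.54],[-44.6,-37.1,-6],1],[[0,0,-0.54],[-44.6,-37.1,-6],1],[[0,0,-0.54],[-44.6,-37.1,-6],1],[[0,0,-0.54],[-44.6,-37.1,-6],1],[[0,0,-0.54],[-44.6,-37.1,-6],1]]'
python3 - <<'E'
from h import *
np.set_printoptions(precision=4,suppress=True)
p,r,s=tool();print(p,r.as_matrix(),s["t"])
c=ctrl.get_calibration("wrist");im=ctrl.capture("wrist");save(im,"w1.png");print(np.array(c["cam_to_world"]))
for th in["offcut_a","drawer_box"]:
    for x in ctrl.cut_out("wrist",th)[:3]:
        print(th,x["position"],round(x["p"],2),onz(c,x["position"],.02)[:2], x["mask"].sum(), cv2.minAreaRect(np.argwhere(x["mask"])[:,::-1].astype(np.float32)))
E
```

```text
t: 2.5
tool_pos: [0.4715, 0.0005, 0.2986]
orientation: [-0.0, -0.104, 0.995, 0.0]
force: [-1.9, 1.0, 0.5]
opening: 0.0882
grip_force: 0.0
[0.4715 0.0005 0.2986] [[-0.9785 -0.2061 -0.0004]
 [-0.2061  0.9785  0.0004]
 [ 0.0003  0.0004 -1.    ]] 2.5
[[-0.2068 -0.9431 -0.2604  0.4046]
 [ 0.9784 -0.1988 -0.0569 -0.0135]
 [ 0.0019 -0.2666  0.9638  0.4444]
 [ 0.      0.      0.      1.    ]]
offcut_a [377.5, 359.5] 0.59 [0.7238 0.2102] 1007 ((399.5, 355.0), (34.0, 63.0), 90.0)
offcut_a [292.8, 234.0] 0.56 [0.5436 0.0309] 566 ((295.865478515625, 232.1167449951172), (28.997549057006836, 19.6641845703125), 85.91438293457031)
drawer_box [262.3, 286.9] 0.77 [0.6342 0.0043] 4216 ((263.2215576171875, 306.188720703125), (91.92528533935547, 92.92431640625), 87.47388458251953)
drawer_box [223.4, 229.5] 0.75 [ 0.5573 -0.0665] 381 ((222.7647247314453, 229.44119262695312), (19.160314559936523, 21.3431339263916), 14.03624439239502)
drawer_box [294.2, 230.1] 0.37 [0.5375 0.0316] 572 ((295.89117431640625, 232.0852813720703), (28.99127769470215, 19.864395141601562), 85.60128784179688)
```

View pics/w1.png

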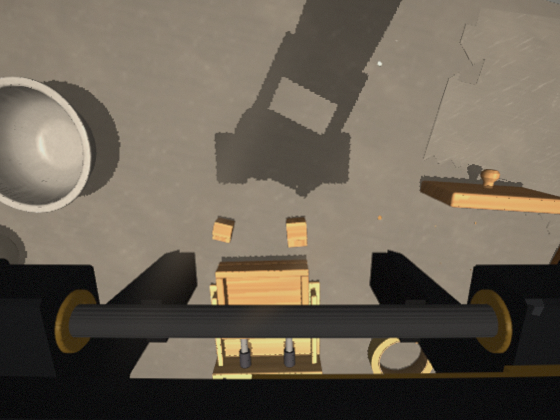

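The wrist view shows the offcuts at (224,230) (a, smaller) and (297,232) (b). The box front edge is near row 270, the front is at upper right with its knob toward the robot, and the bowl is at left. Next I fit the known cuboids to the masks in all views.

```bash
cat > fit.py <<'E'
from h import *
from scipy.optimize import minimize
def cub(x0,x1,y0,y1,z0,z1): return np.array([[a,b,c] for a in(x0,x1) for b in(y0,y1) for c in(z0,z1)])
G={"offcut_a":[np.vstack([cub(-.015,.005,-.013,.013,0,.026),cub(-.015,.015,-.013,.013,0,.016)])],
"offcut_b":[np.vstack([cub(-.02,.008,-.014,.014,0,.026),cub(-.02,.02,-.014,.014,0,.016)])],
"drawer_box":[cub(0,.11,-.065,.065,.01,.045)],
"drawer_front":[cub(-.009,.009,-.075,.075,0,.09),cub(-.033,-.009,-.008,.008,.026,.042)]}
S=4
def render(cal,th,x,y,a):
    m=np.zeros((420*S,560*S),np.uint8);c,s=np.cos(a),np.sin(a)
    for P in G[th]:
        Q=P@np.array([[c,-s,0],[s,c,0],[0,0,1]]).T+[x,y,0]
        h=cv2.convexHull(((proj(cal,Q)+.5)*S).astype(np.float32));cv2.fillConvexPoly(m,h.astype(np.int32),1)
    return cv2.resize(m.astype(np.float32),(560,420),interpolation=cv2.INTER_AREA)
def iou(m,r): return np.minimum(m,r).sum()/np.maximum(m,r).sum()
def fit(th,views,g):
    f=lambda v:-sum(iou(m,render(c,th,*v)) for c,m in views)/len(views)
    best=None
    for da in(-.25,0,.25):
        s0=np.array([[0,0,0],[.01,0,0],[0,.01,0],[0,0,.15]])+np.add(g,[0,0,da])
        r=minimize(f,g,method="Nelder-Mead",options=dict(initial_simplex=s0,xatol=2e-4,fatol=1e-4,maxiter=70))
        if best is None or r.fun<best.fun: best=r
    return best.x,-best.fun
def pick(n,th,cal,g,thr=.35):
    c=[(iou(x["mask"].astype(np.float32),render(cal,th,*g)),x["mask"].astype(np.float32)) for x in ctrl.cut_out(n,th)]
    if not c: return None
    b=max(c,key=lambda t:t[0]);return b[1] if b[0]>thr else None
E
cat > meas.py <<'E'
from fit import *
np.set_printoptions(precision=4,suppress=True)
V={};C={}
for n in("top","side","wrist"):
    C[n]=ctrl.get_calibration(n);ctrl.capture(n)
    for th,g in{"offcut_a":(.565,-.068,.3),"offcut_b":(.55,.037,.3),"drawer_box":(.595,0,.21),"drawer_front":(.442,.267,.14)}.items():
        m=pick(n,th,C[n],g)
        if m is None: print(n,th,"-");continue
        V.setdefault((th,g),[]).append((n,m))
    for x in ctrl.cut_out(n,"scrap_bowl")[:1]:
        print(n,"bowl rim",onz(C[n],cv2.minEnclosingCircle(np.argwhere(x["mask"])[:,::-1].astype(np.float32))[0],.07),x["p"])
for (th,g),vs in V.items():
    for n,m in vs+[("all",0)]:
        if (n=="wrist" and "drawer" in th):continue
        sel=[(C[k],mm) for k,mm in vs if (k==n or n=="all") and not(k=="wrist" and "drawer" in th)]
        x,q=fit(th,sel,g);print(th,n,x,round(q,3))
    q=[(C[k],np.argwhere(mm).mean(0)[::-1]) for k,mm in vs if k!="wrist"]
    if len(q)==2: print("  tri centroid",*tri(*q[0],*q[1]))
print(ctrl.get_state()["t"])
E
time python3 meas.py
```

```text
top drawer_box -
top bowl rim [ 0.4882 -0.3062  0.07  ] 0.64
side offcut_a -
side bowl rim [ 0.487  -0.3127  0.07  ] 0.85
wrist bowl rim [ 0.4803 -0.297   0.07  ] 0.79
offcut_a top [ 0.564  -0.0685 -0.007 ] 0.929
offcut_a wrist [ 0.5627 -0.0667 -0.0191] 0.932
offcut_a all [ 0.5635 -0.0678 -0.0896] 0.891
offcut_b top [0.5465 0.0358 0.2704] 0.868
offcut_b side [0.5433 0.0352 0.2455] 0.907
offcut_b wrist [0.5436 0.036  0.3119] 0.937
offcut_b all [0.5445 0.036  0.293 ] 0.879
  tri centroid [0.5453 0.037  0.0081] 0.004245150033623663
drawer_front top [0.4324 0.2692 0.1529] 0.916
drawer_front side [0.4325 0.2702 0.1555] 0.937
drawer_front all [0.4326 0.2695 0.1514] 0.926
  tri centroid [0.4314 0.2691 0.0457] 0.0038936920456827525
drawer_box side [ 0.5982 -0.0048  0.28  ] 0.929
drawer_box all [ 0.5982 -0.0048  0.28  ] 0.929
3.55
real	0m32.082s
user	0m42.949s
sys	0m18.129s
```

```bash
python3 -m handwheel '[[[0,0,-0.09],[-7.9,2.0,22],1],[[0,0,-0.09],[-7.9,2.0,22],1],[[0,0,-0.09],[-7.9,2.0,22],1],[[0,0,-0.09],[-7.9,2.0,22],1],[[0,0,-0.09],[-7.9,2.0,22],1],[[0,0,-0.09],[-7.9,2.0,22],1],[[0,0,-0.09],[-7.9,2.0,22],1],[[0,0,-0.09],[-7.9,2.0,25],1],[[0,0,-0.09],[-7.9,2.0,27.5],1],[[0,0,-0.09],[-7.9,2.0,29],1],[[0,0,-0.09],[-7.9,2.0,29.4],1],[[0,0,-0.09],[-7.9,2.0,29.4],1],[[0,0,-0.09],[-7.9,2.0,29.4],-1],[[0,0,-0.09],[-7.9,2.0,29.4],-1],[[0,0,-0.09],[-7.9,2.0,29.4],-1],[[0,0,-0.09],[-7.9,2.0,29.4],-1],[[0,0,-0.09],[-7.9,2.0,29.4],-1],[[0,0,-0.09],[-7.9,2.0,29.4],-1],[[0,0,-0.09],[-7.9,2.0,29.4],-1]]' 15
python3 -c "
from h import *
p,r,s=tool();print(p,r.as_matrix().round(3))"
```

```text
t: 5.13
tool_pos: [0.5451, 0.0357, 0.0049]
orientation: [0.0, -0.148, 0.989, -0.0]
force: [0.0, 0.3, -0.2]
opening: 0.0438
grip_force: 0.0
[0.54509611 0.03567377 0.00486165] [[-0.956 -0.293  0.   ]
 [-0.293  0.956 -0.   ]
 [-0.    -0.    -1.   ]]
```

```bash
python3 -m handwheel '[[[0,0,0],[0,0,0],-1],[[0,0,0],[0,0,0],-1],[[0,0,0],[0,0,0],-1],[[0,0,0],[0,0,0],-1],[[0,0,0],[0,0,-3],-1],[[0,0,0],[0,0,-7],-1],[[0,0,0],[0,0,-9.5],-1]]' 15
```

```text
t: 5.72
tool_pos: [0.5456, 0.0356, 0.1025]
orientation: [0.001, -0.148, 0.989, -0.0]
force: [0.2, 0.0, 0.6]
opening: 0.0277
grip_force: 15.0
```

```bash
python3 -m handwheel '[[[0,0,0],[15.7,-30.9,0],-1],[[0,0,0],[15.7,-30.9,0],-1],[[0,0,0],[15.7,-30.9,0],-1],[[0,0,0],[15.7,-30.9,0],-1],[[0,0,0],[15.7,-30.9,0],-1],[[0,0,0],[15.7,-30.9,0],-1],[[0,0,0],[15.7,-30.9,0],-1],[[0,0,0],[15.7,-30.9,0],-1],[[0,0,0],[15.7,-30.9,0],-1],[[0,0,0],[15.7,-30.9,0],-1],[[0,0,0],[15.7,-30.9,2],-1],[[0,0,0],[15.7,-30.9,4],-1],[[0,0,0],[15.7,-30.9,5.5],-1],[[0,0,0],[15.7,-30.9,5.5],-1],[[0,0,0],[15.7,-30.9,5.5],0.1],[[0,0,0],[15.7,-30.9,5.5],0.1],[[0,0,0],[15.7,-30.9,5.5],0.1],[[0,0,0],[15.7,-30.9,3],0.1],[[0,0,0],[15.7,-30.9,0],0.1],[[0,0,0],[15.7,-30.9,-2],0.1]]' 15
python3 -c "
from h import *
p,r,s=tool();print(p,r.as_matrix().round(3))
d=np.array([.5633-p[0],-.0678-p[1],.0045-p[2]]);print(r.inv().apply(d)*100)"
```

```text
t: 7.38
tool_pos: [0.486, -0.3061, 0.123]
orientation: [0.001, -0.148, 0.989, -0.001]
force: [0.3, -0.4, 0.2]
opening: 0.0484
grip_force: 0.0
[ 0.48602913 -0.30607145  0.12298114] [[-0.956 -0.293  0.002]
 [-0.293  0.956 -0.002]
 [-0.002 -0.003 -1.   ]]
[-14.35016671  20.55182566  11.81159221]
```

```bash
python3 -m handwheel '[[[0,0,0.3],[-14.4,20.6,3],0.5],[[0,0,0.3],[-14.4,20.6,3],0.5],[[0,0,0.3],[-14.4,20.6,3],0.5],[[0,0,0.3],[-14.4,20.6,3],0.5],[[0,0,0.3],[-14.4,20.6,3],0.5],[[0,0,0.3],[-14.4,20.6,3],0.5],[[0,0,0.3],[-14.4,20.6,4],0.5],[[0,0,0.3],[-14.4,20.6,4],0.5],[[0,0,0.3],[-14.4,20.6,7],0.5],[[0,0,0.3],[-14.4,20.6,10],0.5],[[0,0,0.3],[-14.4,20.6,11.8],0.5],[[0,0,0.3],[-14.4,20.6,11.8],-1],[[0,0,0.3],[-14.4,20.6,11.8],-1],[[0,0,0.3],[-14.4,20.6,11.8],-1],[[0,0,0.3],[-14.4,20.6,11.8],-1],[[0,0,0.3],[-14.4,20.6,11.8],-1],[[0,0,0.3],[-14.4,20.6,11.8],-1],[[0,0,0.3],[-14.4,20.6,11.8],-1],[[0,0,0.3],[-14.4,20.6,11.8],-1]]' 15
python3 -m handwheel '[[[0,0,0],[0,0,-0.1],-1],[[0,0,0],[0,0,-4],-1],[[0,0,0],[0,0,-8],-1],[[0,0,0],[0,0,-10.5],-1]]' 15
python3 -c "
from h import *
p,r,s=tool();print(p,r.as_matrix().round(3))
d=np.array([.486-p[0],-.306-p[1],.06-p[2]]);print(r.inv().apply(d)*100)"
```

```text
t: 8.97
tool_pos: [0.5628, -0.0668, 0.0019]
orientation: [0.0, 0.001, 1.0, -0.0]
force: [-1.6, -0.8, 1.5]
opening: 0.0259
grip_force: 15.0
t: 9.3
tool_pos: [0.5635, -0.0667, 0.11]
orientation: [0.001, 0.001, 1.0, -0.0]
force: [0.6, 0.2, 0.6]
opening: 0.0258
grip_force: 15.0
[ 0.5634746  -0.06669757  0.11004785] [[-1.     0.003  0.003]
 [ 0.003  1.    -0.001]
 [-0.003 -0.001 -1.   ]]
[  7.70053218 -23.94558821   5.00381258]
```

```bash
python3 -m handwheel '[[[0,0,0],[7.7,-23.9,0],-1],[[0,0,0],[7.7,-23.9,0],-1],[[0,0,0],[7.7,-23.9,0],-1],[[0,0,0],[7.7,-23.9,0],-1],[[0,0,0],[7.7,-23.9,0],-1],[[0,0,0],[7.7,-23.9,0],-1],[[0,0,0],[7.7,-23.9,0],-1],[[0,0,0],[7.7,-23.9,0],-1],[[0,0,0],[7.7,-23.9,3],-1],[[0,0,0],[7.7,-23.9,5],-1],[[0,0,0],[7.7,-23.9,5],-1],[[0,0,0],[7.7,-23.9,5],0.1],[[0,0,0],[7.7,-23.9,5],0.1],[[0,0,0],[7.7,-23.9,5],0.1],[[0,0,0],[7.7,-23.9,3],0.1],[[0,0,0],[7.7,-23.9,-1],0.1],[[0,0,0],[7.7,-23.9,-5],0.1],[[0,0,0],[7.7,-23.9,-9],0.1]]' 15
python3 - <<'E'
from fit import *
np.set_printoptions(precision=4,suppress=True)
p,r,s=tool();print(p,s["t"],s["opening"])
im=ctrl.capture("side");save(im,"s2.png")
c=ctrl.get_calibration("side")
for x in ctrl.spot_point("side","offcut_a"): print("off",x["position"],x["p"],onz(c,x["position"],.01))
d=np.array([.47,.05,.25])-p;print(r.inv().apply(d)*100)
cv2.imwrite("pics/s2c.png",cv2.resize(im[190:350,200:420,::-1],None,fx=3,fy=3))
E
```

```text
t: 10.8
tool_pos: [0.4851, -0.305, 0.1998]
orientation: [0.001, 0.001, 1.0, -0.0]
force: [-0.3, -0.4, -0.5]
opening: 0.0487
grip_force: 0.0
[ 0.4851 -0.305   0.1998] 10.8 0.04866698567575744
off [298.3, 302.7] 0.51 [ 0.473  -0.3173  0.01  ]
off [299.6, 290.3] 0.43 [ 0.4978 -0.2859  0.01  ]
[ 1.593  35.496  -5.0575]
```

View pics/s2c.png

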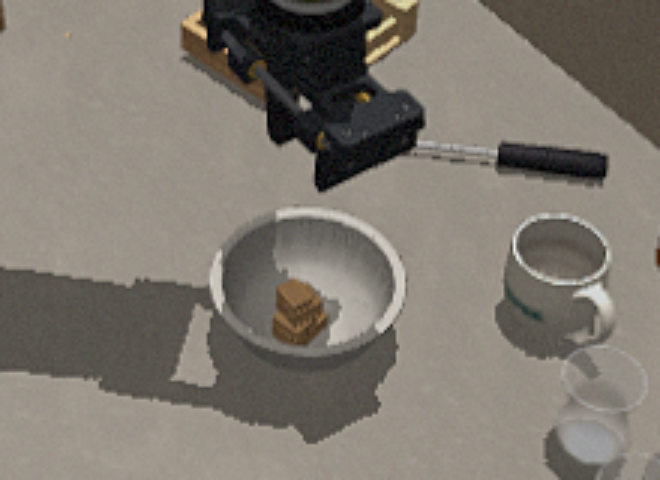

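The side view shows both offcuts in the bowl (a on b, around full-frame (300,295)), released, with the gripper clear. Next is a close wrist view of the box.

```bash
python3 -m handwheel '[[[0,0,-0.21],[-10.5,30.5,0],0.1],[[0,0,-0.21],[-10.5,30.5,0],0.1],[[0,0,-0.21],[-10.5,30.5,0],0.1],[[0,0,-0.21],[-10.5,30.5,0],0.1],[[0,0,-0.21],[-10.5,30.5,0],0.1],[[0,0,-0.21],[-10.5,30.5,0],0.1],[[0,0,-0.21],[-10.5,30.5,0],0.1],[[0,0,-0.21],[-10.5,30.5,0],0.1],[[0,0,-0.21],[-10.5,30.5,0],0.1],[[0,0,-0.21],[-10.5,30.5,0],0.1],[[0,0,-0.21],[-10.5,30.5,0],0.1]]'
python3 - <<'E'
from fit import *
np.set_printoptions(precision=4,suppress=True)
p,r,s=tool();print(p,s["t"])
c=ctrl.get_calibration("wrist");im=ctrl.capture("wrist");save(im,"w3.png")
x,=ctrl.cut_out("wrist","drawer_box")[:1];m=x["mask"];print(x["p"],m.sum())
x,q=fit("drawer_box",[(c,m.astype(np.float32))],(.598,-.002,.24));print(x,q)
o=im.copy();cs,_=cv2.findContours(m.astype(np.uint8),0,1);cv2.drawContours(o,cs,-1,(255,0,0),1)
h=cv2.convexHull(proj(c,G["drawer_box"][0]@R.from_euler("z",x[2]).as_matrix().T+[x[0],x[1],0]).astype(np.float32))
cv2.polylines(o,[h.astype(int)],1,(0,0,255),1)
cv2.imwrite("pics/w3c.png",cv2.resize(o[100:340,120:430,::-1],None,fx=2.5,fy=2.5))
E
```

```text
t: 11.82
tool_pos: [0.5908, -0.0011, 0.1969]
orientation: [0.0, -0.103, 0.995, -0.0]
force: [-0.3, -0.4, -0.8]
opening: 0.0486
grip_force: 0.0
[ 0.5908 -0.0011  0.1969] 11.8167
0.96 11784
[ 0.5967 -0.0029  0.2377] 0.851586639881134
```

View pics/w3c.png

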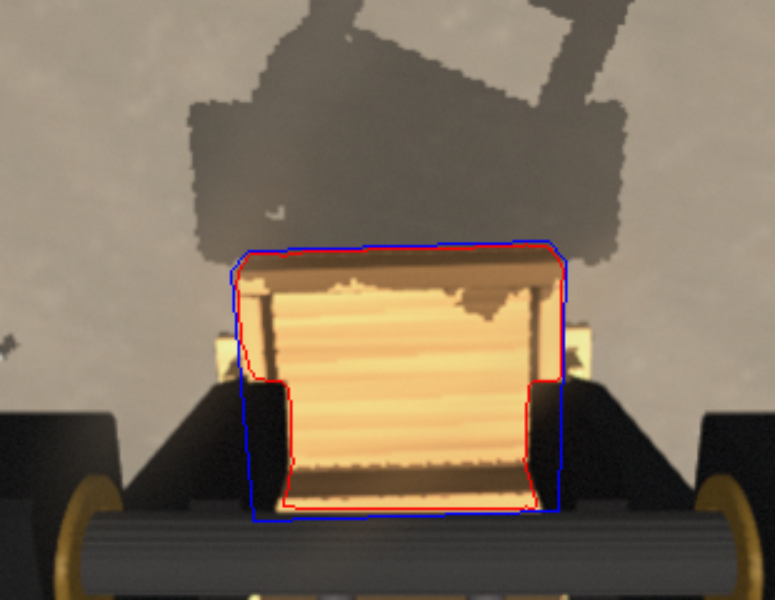

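The close view shows the box's front bottom edge at about rows 197–201 and its sides at columns 215 and 346. The fingers hide the rear sides and bias the hull fit, so I measure from the edges directly.

```bash
python3 - <<'E'
from fit import *
np.set_printoptions(precision=4,suppress=True)
c=ctrl.get_calibration("wrist");ctrl.capture("wrist")
m=ctrl.cut_out("wrist","drawer_box")[0]["mask"]
P=np.array([onz(c,(u,np.argmax(m[:,u])-.5),.010) for u in range(224,336)])
k=np.polyfit(P[:,1],P[:,0],1);yaw=-np.arctan(k[0]);print("front: yaw",yaw,"x at y=0",k[1],"resid",np.std(P[:,0]-np.polyval(k,P[:,1])))
L=np.array([onz(c,(np.argmax(m[v])-.5,v),.045) for v in range(212,245)]);Rr=np.array([onz(c,(559.5-np.argmax(m[v,::-1]),v),.045) for v in range(212,245)])
a=np.array([np.cos(yaw),np.sin(yaw)]);b=np.array([-a[1],a[0]])
l,r_=L[:,:2]@b,Rr[:,:2]@b;print("sides",l.round(4)[::4],r_.round(4)[::4])
print("image rows of front edge",[np.argmax(m[:,u]) for u in(224,260,300,335)])
f0=np.array([k[1],0]);n=f0@a
for s in(np.median(l+r_)/2,):print("front centre",n*a+s*b)
E
```

```text
front: yaw 0.24393723518844168 x at y=0 0.5964715337577127 resid 0.000472949931861157
sides [-0.2111 -0.2115 -0.2109 -0.2113 -0.2117 -0.2121 -0.2115 -0.2119 -0.2123] [-0.0843 -0.0842 -0.0841 -0.0841 -0.083  -0.083  -0.0829 -0.0828 -0.0838]
image rows of front edge [np.int64(201), np.int64(201), np.int64(199), np.int64(198)]
front centre [ 0.5973 -0.0033]
```

```bash
python3 -m handwheel '[[[0,0,1.626],[9.9,29.7,2],0.6],[[0,0,1.626],[9.9,29.7,2],0.6],[[0,0,1.626],[9.9,29.7,2],0.6],[[0,0,1.626],[9.9,29.7,2],0.6],[[0,0,1.626],[9.9,29.7,2],0.6],[[0,0,1.626],[9.9,29.7,2],0.6],[[0,0,1.626],[9.9,29.7,2],0.6],[[0,0,1.626],[9.9,29.7,2],0.6],[[0,0,1.626],[9.9,29.7,2],0.6],[[0,0,1.626],[9.9,29.7,2],0.6],[[0,0,1.626],[9.9,29.7,2],0.6],[[0,0,1.626],[9.9,29.7,2],0.6],[[0,0,1.626],[9.9,29.7,2],0.6],[[0,0,1.626],[9.9,29.7,2],0.6],[[0,0,1.626],[9.9,29.7,2],0.6],[[0,0,1.626],[9.9,29.7,2],0.6]]'
python3 - <<'E'
from fit import *
np.set_printoptions(precision=4,suppress=True)
p,r,s=tool();print(p,r.as_matrix(),s["t"],np.array(s["q"]))
V=[]
for n in("top","side","wrist"):
    c=ctrl.get_calibration(n);im=ctrl.capture(n);save(im,n+"4.png")
    mm=pick(n,"drawer_front",c,(.4326,.2695,.152))
    if mm is not None: print(n,mm.sum(),fit("drawer_front",[(c,mm)],(.4326,.2695,.152)))
d=np.array([.4326,.2695,.053])-p;print(r.inv().apply(d)*100)
E
```

```text
t: 13.35
tool_pos: [0.4332, 0.2691, 0.1768]
orientation: [0.0, 0.651, 0.759, 0.0]
force: [0.0, -0.1, -0.1]
opening: 0.0706
grip_force: 0.0
[0.4332 0.2691 0.1768] [[-0.1526  0.9883  0.0001]
 [ 0.9883  0.1526 -0.    ]
 [-0.      0.0001 -1.    ]] 13.35 [ 0.3258  0.338   1.6327 -0.0001  1.1708  0.1726]
top 324.0 (array([0.431 , 0.269 , 0.1951]), np.float64(0.5622525215148926))
side 778.0 (array([0.4327, 0.2696, 0.1502]), np.float64(0.9263443350791931))
wrist 4786.0 (array([0.4312, 0.2681, 0.143 ]), np.float64(0.9290038347244263))
[ 0.0477 -0.0538 12.381 ]
```

View pics/wrist4.png

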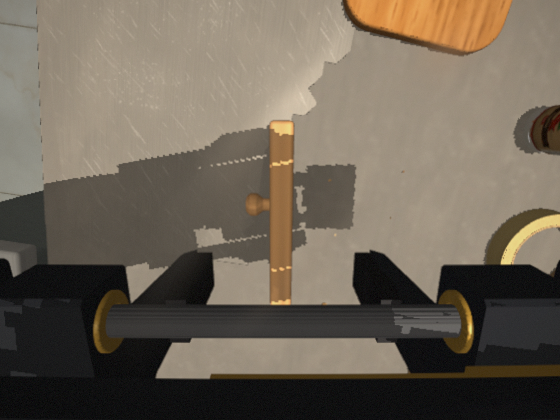

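The wrist view shows the panel upright at column 281, midway between the open fingers and parallel to them, with the knob to the left (−x). I descend and grip.

```bash
python3 -m handwheel '[[[0,0,0],[0,-0.1,4],0.6],[[0,0,0],[0,-0.1,7],0.6],[[0,0,0],[0,-0.1,10],0.6],[[0,0,0],[0,-0.1,12],0.6],[[0,0,0],[0,-0.1,12.4],0.6],[[0,0,0],[0,-0.1,12.4],0.6],[[0,0,0],[0,-0.1,12.4],-1],[[0,0,0],[0,-0.1,12.4],-1],[[0,0,0],[0,-0.1,12.4],-1],[[0,0,0],[0,-0.1,12.4],-1],[[0,0,0],[0,-0.1,12.4],-1],[[0,0,0],[0,-0.1,12.4],-1],[[0,0,0],[0,-0.1,12.4],-1],[[0,0,0],[0,-0.1,12.4],-1],[[0,0,0],[0,-0.1,12.4],-1],[[0,0,0],[0,-0.1,12.4],-1]]' 40
python3 -m handwheel '[[[0,0,0],[0,0,-1],-1],[[0,0,0],[0,0,-2],-1],[[0,0,0],[0,0,-2],-1]]' 40
python3 - <<'E'
from h import *
p,r,s=tool();print(p,r.as_matrix().round(4),s["opening"])
yaw=.245;a=np.array([np.cos(yaw),np.sin(yaw)])
t=np.array([.597,-.0033])-a*(.009+.045)
print(t,r.inv().apply([*(t-p[:2]),0])*100)
E
```

```text
t: 14.98
tool_pos: [0.432, 0.2694, 0.0528]
orientation: [0.0, 0.651, 0.759, -0.0]
force: [-0.6, 1.0, 0.2]
opening: 0.018
grip_force: 39.9
t: 15.23
tool_pos: [0.4329, 0.2698, 0.0749]
orientation: [0.001, 0.651, 0.759, 0.001]
force: [0.1, -0.4, -2.5]
opening: 0.0178
grip_force: 39.9
[0.43294705 0.26982318 0.07490705] [[-1.515e-01  9.885e-01  3.200e-03]
 [ 9.885e-01  1.515e-01  1.100e-03]
 [ 6.000e-04  3.300e-03 -1.000e+00]] 0.017849879617453643
[ 0.54461258 -0.01639804] [-2.99835211e+01  6.70120948e+00  4.37722881e-03]
```

```bash
python3 -m handwheel '[[[0,0,-0.093],[-30,6.7,0],-1],[[0,0,-0.093],[-30,6.7,0],-1],[[0,0,-0.093],[-30,6.7,0],-1],[[0,0,-0.093],[-30,6.7,0],-1],[[0,0,-0.093],[-30,6.7,0],-1],[[0,0,-0.093],[-30,6.7,0],-1],[[0,0,-0.093],[-30,6.7,0],-1],[[0,0,-0.093],[-30,6.7,0],-1],[[0,0,-0.093],[-30,6.7,0],-1],[[0,0,-0.093],[-30,6.7,0],-1],[[0,0,-0.093],[-30,6.7,1],-1],[[0,0,-0.093],[-30,6.7,1.9],-1],[[0,0,-0.093],[-30,6.7,1.9],-1]]' 40
python3 - <<'E'
from fit import *
np.set_printoptions(precision=4,suppress=True)
p,r,s=tool();print(p,r.as_matrix(),s["t"],s["force"])
for n in("top","side","wrist"):
    c=ctrl.get_calibration(n);im=ctrl.capture(n);save(im,n+"5.png")
    g=(p[0],p[1],.245)
    for th,gg in(("drawer_front",g),("drawer_box",(.597,-.003,.245))):
        mm=pick(n,th,c,gg,.2)
        if mm is not None: print(n,th,mm.sum(),fit(th,[(c,mm)],gg))
E
python3 -c "
import cv2
t=cv2.imread('pics/side5.png');cv2.imwrite('pics/side5c.png',cv2.resize(t[140:260,200:360],None,fx=4.5,fy=4.5,interpolation=cv2.INTER_CUBIC))"
```

```text
t: 16.32
tool_pos: [0.5429, -0.0155, 0.0524]
orientation: [-0.001, 0.615, 0.789, -0.0]
force: [-0.2, 0.7, -2.6]
opening: 0.0177
grip_force: 40.0
[ 0.5429 -0.0155  0.0524] [[-0.2443  0.9697 -0.0016]
 [ 0.9697  0.2443  0.0004]
 [ 0.0008 -0.0015 -1.    ]] 16.3167 [-0.236   0.6641 -2.5518]
top drawer_box 1392.0 (array([ 0.6011, -0.0021,  0.2167]), np.float64(0.6209385991096497))
side drawer_front 734.0 (array([ 0.5454, -0.0211,  0.176 ]), np.float64(0.6388369798660278))
side drawer_box 1134.0 (array([ 0.6081,  0.0006, -0.0207]), np.float64(0.743516206741333))
wrist drawer_box 29757.0 (array([ 0.5972, -0.0034,  0.2508]), np.float64(0.6843512654304504))
```

View pics/wrist5.png

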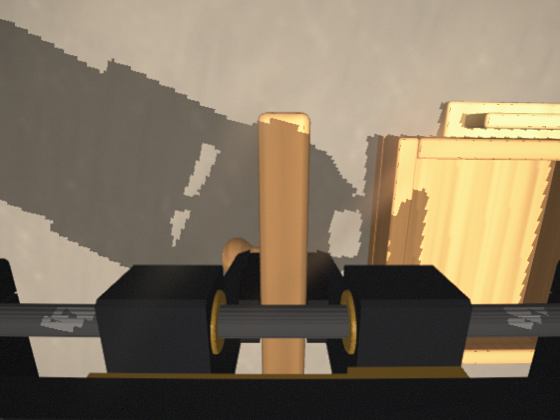

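View pics/side5c.png

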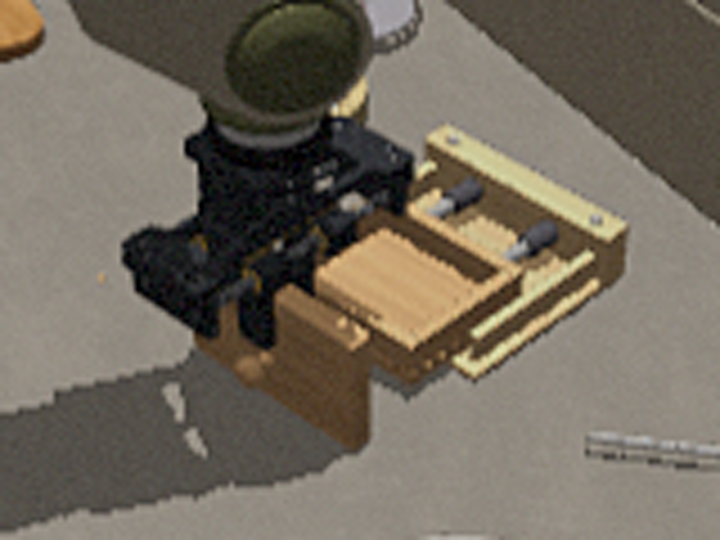

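The wrist view shows the panel held between the fingers (+y end at about (285,114)) with the box beside it (front +y top corner near (397,138)). The side view shows the panel upright just above the table with its knob outward. I check lateral offset and yaw from these edges.

```bash
python3 - <<'E'
from fit import *
np.set_printoptions(precision=4,suppress=True)
c=ctrl.get_calibration("wrist");im=cv2.imread("pics/wrist5.png");g=cv2.cvtColor(im,6).astype(int)
p,r,s=tool()
yaw=.245;a=np.array([np.cos(yaw),np.sin(yaw)]);b=np.array([-a[1],a[0]]);O=np.array([.597,-.0033]);pz=.09+p[2]-.0528
def bx(px,z): w=onz(c,px,z)[:2]-O;return np.array([w@a,w@b])
print("panel end",bx((270,112.5),pz),bx((300,112.5),pz))
print("panel edges",[bx(q,pz) for q in((259.5,125),(263,245),(309.5,125),(307,245))])
print("tcp",(p[:2]-O)@a,(p[:2]-O)@b)
for v in(160,190,220,250): print(v,[ (u,g[v,u+1]-g[v,u-1]) for u in range(364,425) if abs(g[v,u+1]-g[v,u-1])>22])
for u in(450,500,540): print(u,[ (v,g[v+1,u]-g[v-1,u]) for v in range(95,175) if abs(g[v+1,u]-g[v-1,u])>22])
print("box side",[bx((u,136.5),.045) for u in(400,440,500)], "corner face",bx((384,137),.045),bx((397,137),.045))
E
```

```text
panel end [-0.059   0.0736] [-0.0492  0.0736]
panel edges [array([-0.0625,  0.0696]), array([-0.0621,  0.0273]), array([-0.046 ,  0.0696]), array([-0.0459,  0.0273])]
tcp -0.055084660443189146 -0.00019037132703151466
160 [(365, np.int64(-43)), (366, np.int64(-66)), (367, np.int64(-29)), (380, np.int64(31)), (382, np.int64(-33)), (395, np.int64(30)), (396, np.int64(78)), (397, np.int64(73)), (398, np.int64(34))]
190 [(364, np.int64(-28)), (392, np.int64(28)), (393, np.int64(73)), (394, np.int64(64)), (395, np.int64(32)), (411, np.int64(-31)), (412, np.int64(-84)), (413, np.int64(-58)), (417, np.int64(71)), (418, np.int64(65)), (421, np.int64(-74)), (422, np.int64(-74)), (424, np.int64(88))]
220 [(389, np.int64(26)), (390, np.int64(48)), (391, np.int64(32)), (422, np.int64(31)), (423, np.int64(92)), (424, np.int64(61))]
250 [(372, np.int64(29)), (374, np.int64(-29)), (386, np.int64(30)), (387, np.int64(50)), (388, np.int64(28)), (421, np.int64(63)), (422, np.int64(71))]
450 [(101, np.int64(30)), (102, np.int64(50)), (103, np.int64(27)), (107, np.int64(-44)), (108, np.int64(-27)), (109,
[... 406 characters left out ...]
, (130, np.int64(31)), (136, np.int64(-31)), (137, np.int64(-146)), (138, np.int64(-63)), (139, np.int64(96)), (140, np.int64(63)), (141, np.int64(27)), (157, np.int64(-24)), (158, np.int64(-52)), (160, np.int64(60))]
540 [(103, np.int64(70)), (104, np.int64(44)), (112, np.int64(-30)), (113, np.int64(-25)), (127, np.int64(-54)), (128, np.int64(-53)), (129, np.int64(52)), (130, np.int64(74)), (137, np.int64(-70)), (138, np.int64(-132)), (140, np.int64(79)), (141, np.int64(63)), (142, np.int64(36)), (157, np.int64(-25)), (158, np.int64(-44)), (160, np.int64(42))]
box side [array([0.0009, 0.0649]), array([0.0201, 0.065 ]), array([0.0493, 0.0652])] corner face [-0.0067  0.0646] [-0.0005  0.0646]
```

Everything agrees: the panel sits 1.4 mm off centre, its edges are parallel to the box, and the gap is 46 mm. I approach and then creep.

```bash
python3 -m handwheel '[[[0,0,0],[0.1,1.5,0],-1],[[0,0,0],[0.1,3,0],-1],[[0,0,0],[0.1,4,0],-1],[[0,0,0],[0.1,4.3,0],-1],[[0,0,0],[0.1,4.5,0],-1],[[0,0,0],[0.1,4.7,0],-1],[[0,0,0],[0.1,4.9,0],-1],[[0,0,0],[0.1,5.1,0],-1],[[0,0,0],[0.1,5.3,0],-1],[[0,0,0],[0.1,5.3,0],-1],[[0,0,0],[0.1,5.3,0],-1]]' 40
python3 -c "
from h import *
p,r,s=tool();a=r.as_matrix()[:,1];print(p,r.as_matrix().round(4),(p[:2]-[.597,-.0033])@[np.cos(.245),np.sin(.245)],'push',-np.array(s['force'])@a,s['force'],s['moment'])"
```

```text
t: 17.68
tool_pos: [0.5944, -0.0031, 0.0535]
orientation: [-0.0, 0.615, 0.788, -0.0]
force: [-3.9, -0.3, -3.1]
opening: 0.0177
grip_force: 40.0
[ 0.59441356 -0.0031249   0.0535393 ] [[-2.425e-01  9.702e-01 -1.100e-03]
 [ 9.702e-01  2.425e-01  1.000e-04]
 [ 4.000e-04 -1.000e-03 -1.000e+00]] -0.002466728017533306 push 3.8544293692767715 [-3.90614316 -0.28067548 -3.06144988] [-0.18749265  0.7318941  -0.16276843]
```

```bash
python3 -m handwheel '[[[0,0,0],[0,0.15,0],-1],[[0,0,0],[0,0.3,0],-1],[[0,0,0],[0,0.45,0],-1],[[0,0,0],[0,0.6,0],-1],[[0,0,0],[0,0.75,0],-1],[[0,0,0],[0,0.85,0],-1],[[0,0,0],[0,0.85,0],-1],[[0,0,0],[0,0.85,0],-1],[[0,0,0],[0,0.85,0],-1],[[0,0,0],[0,0.85,0],-1]]' 40
python3 -c "
from h import *
p,r,s=tool();a=r.as_matrix()[:,1];print(p,r.as_matrix().round(4),(p[:2]-[.597,-.0033])@[np.cos(.245),np.sin(.245)],'push',-np.array(s['force'])@a,s['force'],s['moment'])
for n in('wrist','side'): save(ctrl.capture(n),n+'6.png')
a=cv2.imread('pics/wrist6.png');b=cv2.imread('pics/side6.png')[140:260,200:360]
cv2.imwrite('pics/c6.png',np.hstack([cv2.resize(a,(400,300)),cv2.resize(b,(400,300))]))
"
```

```text
t: 18.52
tool_pos: [0.6021, -0.0013, 0.0535]
orientation: [-0.001, 0.615, 0.788, -0.001]
force: [-8.0, -2.0, -0.0]
opening: 0.0174
grip_force: 40.0
[ 0.6021157  -0.00129011  0.0535281 ] [[-2.426e-01  9.701e-01 -2.900e-03]
 [ 9.701e-01  2.426e-01 -2.000e-04]
 [ 5.000e-04 -2.800e-03 -1.000e+00]] 0.005450439539460506 push 8.24079638478806 [-7.9822918  -2.04887132 -0.02048648] [-0.42118452  1.52722782 -0.24814597]
```

View pics/c6.png

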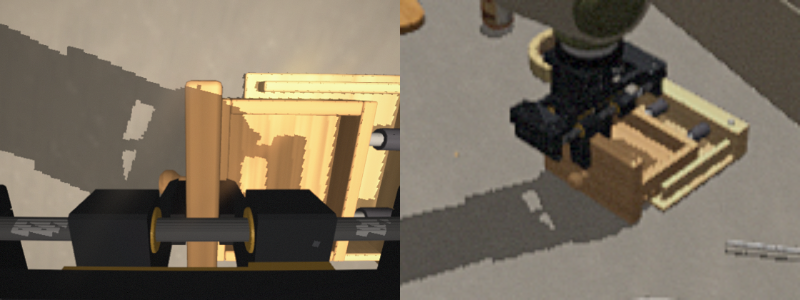

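The panel lies flat and parallel on the box, upright, with its ends overhanging. I add a small nudge, hold for over 1 s and check that it is steady.

```bash
python3 -m handwheel '[[[0,0,0],[0,0.1,0],-1],[[0,0,0],[0,0.1,0],-1],[[0,0,0],[0,0.1,0],-1],[[0,0,0],[0,0.1,0],-1],[[0,0,0],[0,0.1,0],-1],[[0,0,0],[0,0.1,0],-1],[[0,0,0],[0,0.1,0],-1],[[0,0,0],[0,0.1,0],-1],[[0,0,0],[0,0.1,0],-1],[[0,0,0],[0,0.1,0],-1],[[0,0,0],[0,0.1,0],-1],[[0,0,0],[0,0.1,0],-1],[[0,0,0],[0,0.1,0],-1],[[0,0,0],[0,0.1,0],-1],[[0,0,0],[0,0.1,0],-1],[[0,0,0],[0,0.1,0],-1],[[0,0,0],[0,0.1,0],-1],[[0,0,0],[0,0.1,0],-1],[[0,0,0],[0,0.1,0],-1],[[0,0,0],[0,0.1,0],-1]]' 40
python3 - <<'E'
from h import *
np.set_printoptions(precision=4,suppress=True)
p,r,s=tool();print(p,np.abs(s["joint_velocities"]).max())
c=ctrl.get_calibration("wrist");im=ctrl.capture("wrist")
yaw=.245;a=np.array([np.cos(yaw),np.sin(yaw)]);b=np.array([-a[1],a[0]]);O=np.array([.597,-.0033])
m=ctrl.cut_out("wrist","drawer_front")
for x in m[:2]:
    k=x["mask"];v=np.argwhere(k[:,285]).min() if k[:,285].any() else -1
    print(x["p"],v,(onz(c,(285,v-.5),.0907)[:2]-O)@b if v>=0 else "")
c=ctrl.get_calibration("side");ctrl.capture("side")
for x in ctrl.spot_point("side","offcut_a")[:3]: print(x["position"],x["p"])
E
```

```text
t: 20.28
tool_pos: [0.603, -0.0011, 0.0535]
orientation: [-0.001, 0.615, 0.788, -0.001]
force: [-8.5, -2.3, 0.2]
opening: 0.0175
grip_force: 40.0
[ 0.603  -0.0011  0.0535] 0.0019726778316870204
0.57 112 0.07478722858675614
[300.1, 291.2] 0.65
[298.5, 301.8] 0.48
```

The push is steady at about 8.8 N, the panel is centred (its end at 0.0748 m against the nominal 0.075 m), and the offcuts are still in the bowl. I'm handing in.

```bash
python3 -c "
from rig import ctrl
print(ctrl.finish_job())"
```

```text
the job is handed in; nothing more can be done
None
```

The job is handed in, result not reported: both offcuts lie in the bowl, and the gripper still holds the drawer front upright and centred against the box at a steady push of about 8.8 N, with the sled about halfway in.

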